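# Crank down a stamping press with a folding handle

### The job

Two small green screw presses stand on the table; work only the one with the red ball knob and leave the black-knobbed one alone. Swing its crank handle up out of the locking fork and over past upright until it rests against its stop, then turn the handwheel with it a full quarter turn clockwise (seen from above), to its stop, so that the platen comes down on the stamp. Let go, with the handle still up.

Things in the scene. Friction and masses are not known exactly. Their poses are not given: they have to be found in the camera images.
- red_press: Green screw press with the red knob, fixed; foot 110 x 110 mm. Origin: centre of its foot, on the table, on the wheel's upright axis; z up; -x points to the fork where the handle is parked. Disc wheel 120 mm across, top 134 mm up. Wheel at start: the crank's hinge pin is at x -52, y 0, z 132 mm, along y, and turns with the wheel. Fork prongs at x -77 mm (tops 140 mm) block the rod.
- red_knob (a point): Centre of the red ball knob, 30 mm across, on the end of a 10 mm rod, 68 mm from the hinge pin. It spins freely on the rod, so a gripper may keep its heading while the wheel turns. Parked: 120 mm from the wheel axis, 132 mm above the table, with free space under and beside it. Handle on its stop: 38 mm from the axis, 199 mm up.
- red_handle (a joint): Fold angle of the red-knobbed handle (rad): 0 = parked level in the fork, pointing out; clear of the fork from about 0.6; 1.57 = upright; 1.78 = on its stop, leaning 12 degrees in over the wheel. It weighs about 90 g and has no spring: let go before upright it drops back into the fork, past upright it falls onto the stop and stays.
- red_wheel (a joint): Turn of the red-knobbed press's handwheel (rad): 0 = start, growing clockwise seen from above, 1.57 = its end stop, platen down on the stamp. It stays where it is left; turning it takes about 3 to 4 N at the raised knob.
- black_knob (a point): Centre of the ball knob of the other press, which is alike but for a black knob and no stamp under it; not to be worked.

How it is judged (in metres and radians):
On the way, in this order (a step that is already met when the one before it is completed fails the run):
1. the red-knobbed handle is swung up past upright onto its stop while the wheel is still at its start (value of joint red_handle above 1.66 rad and value of joint red_wheel below 0.2 rad), for 0.2 s.
2. the wheel is turned clockwise to its stop with the handle up (value of joint red_wheel above 1.4 rad and value of joint red_handle above 1.6 rad), for 0.2 s.
At the end, for the whole second after the job is handed in: The red-knobbed press's wheel is within 10 degrees of its quarter-turn end stop and its handle is up past upright, within 7 degrees of its stop (value of joint red_wheel above 1.4 rad and value of joint red_handle above 1.66 rad); the robot touches nothing.
It fails at once if the black-knobbed press's handle or wheel was moved (its knob by more than 20 mm) (distance of black_knob from where it was at the start of the episode above 0.02 m).
It also fails if it takes over 38 s, if anything falls off the work surface, if the arm or the gripper's body presses on something with over 40 N, if the wrist force passes 120 N, or if a joint passes its speed limit or range.

### The arm

A 6-joint arm with a two-finger parallel gripper is mounted at the origin on a cart in front of the work surface, level with it; the furniture and walls round the work are solid. World frame = base frame: x ahead of the robot, y to its left, z up, the work surface at z = 0. Lengths are in m, angles in degrees, forces in N, time in s.
With the tool pointing down it reaches from about 0.3 to 0.75 m from the base axis. Payload 8.5 kg.
Tool frame: the origin (TCP) lies midway between the tips of the shut fingers; the grasp point (between the pads) lies 19 mm behind it; z points along the fingers, y is the direction in which the jaws open and shut (so a half turn about z gives the same grasp; the last joint's range is limited). The gripper opens to 85 mm and grips with 20 to 120 N. Pads are 22 mm wide; open, the fingers measure 114 mm over their backs; the gripper's body (76 mm by 85 mm) begins 54 mm behind the grasp point. The pads swing forward as they close: fully open they stand 13 mm farther back than shut.
Start: joints at [-83.956, 21.807, 74.336, -0, 83.858, -12.336], TCP at [0.173, -0.522, 0.231] pointing down, gripper open.
Joint ranges: [-178.18, 178.18], [-50.72, 133.34], [12.68, 142.11], [-81.47, 261.47], [9.98, 163.14], [-165.26, 165.26]. Speed limits (degrees/s): [136.94, 136.94, 180, 180, 180, 180].

### API

Orientations are given as a 3x3 rotation matrix whose columns are the frame's x, y, z axes.
In Python, from rig import env, viewer, ticket gives the robot as it stands. The module is installed in compiled form; this text tells all that it offers.
- The arm moves only by the shell command python3 -m pendant 'ROWS' [FORCE]. ROWS is JSON, a list of rows, each a list of 3 entries, a list of its own where there are three numbers: the shift along the world's x, y, z in mm, then the turn about the world's z in rad, then the opening, from -1 (shut) to 1 (fully open). A call has 1 to 12 rows; each row shifts and turns the pose as measured when the row begins; what a row does not reach is not made up. A row lasts 1/8 s, in which the tool goes at most 62.5 mm and 10.7 degrees, less where a joint would pass 70% of its speed; a pose out of reach is approached as far as the arm can. A call with a gripper value outside its range is refused whole. The fingers move at their own pace and stop on an object; FORCE is the grip in N (left out, the last holds). Time passes only in rows, so rows that do not move let the fingers close. It gives the time, the measured TCP pose, the force and the opening at its end, in the units of the state.
- env.observe(): the state, without advancing time (a new reading comes with each control period).
- viewer.get_image(name): name is "scene" or "side" or "wrist"; returns (picture, depth): 400x640x3 uint8, red, green, blue; 400x640 float32, m along the optical axis (not along the pixel's ray), 0 where there is no reading.
- viewer.camera_params(name): a dict with "fx", "fy", "cx", "cy" (pixels), "rvec" (rotation vector, rad) and "tvec" (3), from world to camera coordinates, as OpenCV has them; the wrist camera has in their place "T_tool_cam" (4x4, takes a point from camera to tool coordinates, whose origin is the TCP and whose axes are the flange's). Camera axes: x right, y down, z forward; pixel columns grow to the right and rows downward; lengths in m; the calibration is good to about 2 mm. A picture is of the moment at which its call begins: read the wrist's pose just before it. camera_params takes no time and is no camera call.
- ticket.close_job(): hands the job in, once; it reports no verdict.
The state is a dict: "time_s": time; "q": joint angles; "qvel": joint speeds; "joint_efforts": joint torques, N m; "position": TCP position; "tool_rot": TCP orientation; "ft_force": force on the tool from outside, world axes, zero at the start; "wrist_torque": the same for the moment, N m; "grip_width": finger opening in m.
Only numpy, scipy, OpenCV 4.12 (cv2) and the standard library are available. Lean on these libraries where they do the work, as an engineer would, in place of code of your own. Each camera call takes 0.05 s, during which the arm holds its last target. There are 200 camera calls.

## Working session

There is one attempt and no reset: what is moved stays moved. The work goes in short steps, Python scripts to look and compute and a shell command to move; the robot and the scene stay as the last step left them, time stands still between calls to the robot, and variables do not carry over. Pictures are saved under pics/ and viewed, about 8 in all and at most 12, crops included, and the job is handed in when it is done.

```bash
mkdir -p pics; cat > h.py <<'E'
from rig import env, viewer, ticket
import numpy as np, cv2
def snap(n,f):
    s=env.observe(); im,d=viewer.get_image(n); cv2.imwrite('pics/'+f+'.png',im[:,:,::-1]); np.savez('pics/'+f+'.npz',d=d,p=s['position'],R=s['tool_rot'],im=im); return s
def pt(n,f,u,v,r=2,add=0):
    z=np.load('pics/'+f+'.npz'); d=z['d'][v-r:v+r+1,u-r:u+r+1]; d=np.median(d[d>0])+add
    c=viewer.camera_params(n); p=np.array([(u-c['cx'])/c['fx']*d,(v-c['cy'])/c['fy']*d,d])
    if n=='wrist':
        T=np.array(c['T_tool_cam']); return z['R']@(T[:3,:3]@p+T[:3,3])+z['p']
    return cv2.Rodrigues(np.array(c['rvec'],float))[0].T@(p-np.array(c['tvec'],float).ravel())
E
python3 - <<'E'
from h import *
for n in('scene','side'): s=snap(n,n+'0')
print(s['time_s'],s['position'],s['tool_rot'],s['grip_width'])
a=cv2.imread('pics/scene0.png');b=cv2.imread('pics/side0.png')
cv2.imwrite('pics/both.png',cv2.resize(np.vstack([a,b]),(480,600)))
E
```

```text
0.05 [ 0.17339899 -0.52165159  0.23071341] [[ 9.48980893e-01  3.15333533e-01 -1.65467087e-04]
 [ 3.15333441e-01 -9.48979869e-01  1.42452045e-03]
 [ 2.92174131e-04 -1.40401999e-03 -9.99998972e-01]] 0.08528490780801316
```

View pics/scene0.png

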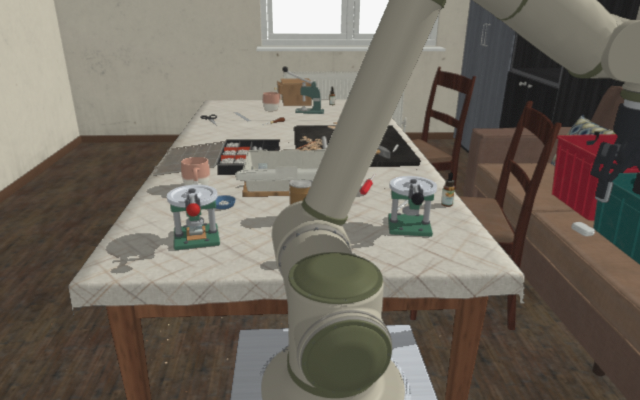

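View pics/side0.png

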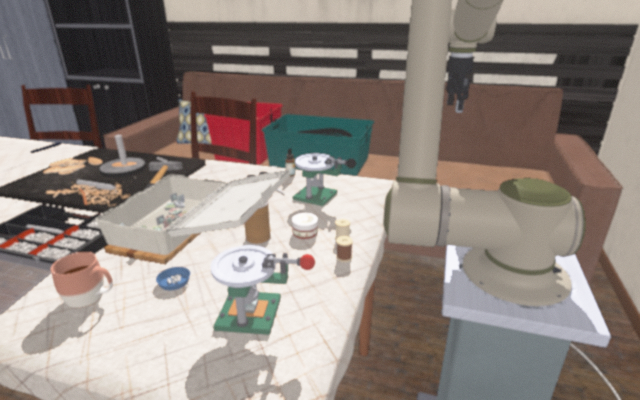

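The scene view shows the red-knobbed press at left (knob ~(193,209)), with its handle pointing towards the robot. In the side view the knob is at (308,262) and the wheel centre at (243,265). The black-knobbed press is far to the right.

```bash
python3 - <<'E'
from h import *
for n,f in(('scene','scene0'),('side','side0')):
    im=np.load(f'pics/{f}.npz')['im']; hsv=cv2.cvtColor(im,cv2.COLOR_RGB2HSV)
    m=(((hsv[...,0]<6)|(hsv[...,0]>174))&(hsv[...,1]>150)&(hsv[...,2]>80)).astype(np.uint8)
    k,l,st,c=cv2.connectedComponentsWithStats(m)
    for i in range(1,k):
        if st[i,4]>15:
            u,v=np.round(c[i]).astype(int)
            print(n,st[i],u,v,pt(n,f,u,v,1,0.012).round(4))
for u,v in((193,187),(180,193),(207,193),(193,196)): print('w',pt('scene','scene0',u,v,1).round(4))
for u,v in((230,258),(230,270),(255,256),(258,271),(243,278),(222,264),(283,264)): print('s',(u,v),pt('side','side0',u,v,1).round(4))
E
python3 -c "
import cv2
a=cv2.imread('pics/side0.png')[235:345,195:335];cv2.imwrite('pics/c.png',cv2.resize(a,None,fx=5,fy=5,interpolation=2))"
```

```text
scene [ 553  135   64   85 3061] 578 172 [ 1.3552 -1.2055 -0.1442]
scene [224 147  25   4  53] 236 148 [1.1879 0.2579 0.0321]
scene [221 155  13   4  27] 226 157 [1.0838 0.2839 0.0308]
scene [235 156  10   3  19] 239 157 [1.0874 0.2381 0.0291]
scene [599 164   4   7  17] 601 167 [ 1.2228 -1.2113 -0.0749]
scene [624 166  16   6  63] 632 169 [ 1.2211 -1.3439 -0.0847]
scene [361 180  11  14  82] 366 187 [ 0.8027 -0.1775  0.0196]
scene [187 204  13  12 125] 193 209 [0.3995 0.2736 0.1339]
side [255 103  27  60 763] 264 125 [ 1.2114 -1.2812 -0.092 ]
side [ 205  114   46   38 1259] 229 131 [ 1.4029 -1.2044 -0.1219]
side [215 155  33   7  92] 228 158 [ 1.4341 -1.2111 -0.2952]
side [ 30 226  48  29 172] 54 240 [1.0861 0.2276 0.029 ]
side [  0 229  34  19 140] 16 238 [1.184  0.2496 0.0305]
side [303 256  10   8  44] 307 258 [0.4003 0.2737 0.139 ]
w [0.5625 0.3027 0.122 ]
w [0.5274 0.3283 0.1205]
w [0.5264 0.2627 0.1198]
w [0.4656 0.2846 0.1376]
s (230, 258) [0.5505 0.2897 0.12  ]
s (230, 270) [0.5318 0.3239 0.1197]
s (255, 256) [0.507  0.2709 0.1209]
s (258, 271) [0.481  0.3128 0.1204]
s (243, 278) [0.4951 0.3435 0.1237]
s (222, 264) [0.5547 0.3122 0.1204]
s (283, 264) [0.4367 0.3    0.136 ]
```

View pics/c.png

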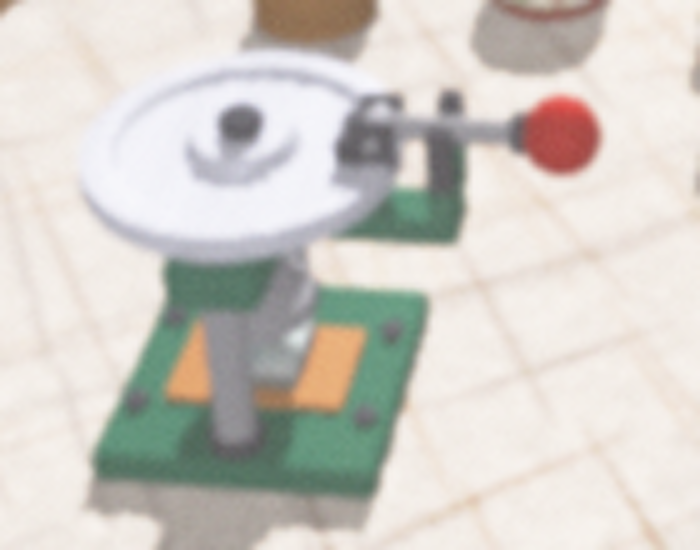

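The enlarged crop shows the knob at about (307,262), the rod running level through the fork, and the hub at (243,260). I'll get the wheel axis and handle heading from the depth.

```bash
python3 - <<'E'
from h import *
print('hub',pt('side','side0',243,259,0),'knob',pt('side','side0',307,262,1,.012),'rod',pt('side','side0',287,261,0),pt('side','side0',292,261,0))
c=[]
for n,f,(u0,u1,v0,v1) in(('side','side0',(200,330,235,300)),('scene','scene0',(160,225,175,225))):
    P=[]
    for v in range(v0,v1):
        for u in range(u0,u1):
            try:p=pt(n,f,u,v,0)
            except Exception: continue
            if .112<p[2]<.15: P.append(p)
    P=np.array(P); W=P[(P[:,0]>.44)&(P[:,0]<.62)&(P[:,1]>.2)]
    print(n,len(W),W.min(0),W.max(0),cv2.minEnclosingCircle(W[:,:2].astype(np.float32)))
E
```

```text
hub [0.5138766  0.30463687 0.13465165] knob [0.39906983 0.27759067 0.13305605] rod [0.43451888 0.28639234 0.13399205] [0.42510141 0.28543698 0.1352316 ]
side 2261 [0.44010808 0.23891894 0.11254498] [0.57778321 0.35970381 0.14184952] ((0.5073848962783813, 0.2940858006477356), 0.07094606012105942)
scene 842 [0.44007534 0.23881658 0.11206829] [0.57953042 0.3574722  0.14184382] ((0.5080136060714722, 0.29367461800575256), 0.07193391770124435)
  return _methods._mean(a, axis=axis, dtype=dtype,
  ret = ret.dtype.type(ret / rcount)
```

```bash
python3 -m pendant '[[[26,50,10],0.183,1],[[26,50,10],0.183,1],[[26,50,10],0.183,1],[[26,50,10],0.183,1],[[26,50,5],0.183,1],[[26,50,0],0.183,1],[[7,50,0],0.183,1],[[7,50,0],0.183,1],[[7,50,0],0.183,1],[[7,50,0],0.183,1],[[7,50,0],0.183,1],[[7,50,0],0.183,1]]' 30
```

```text
time_s: 1.6
position: [0.3724, 0.0961, 0.2738]
tool_rot: [[-0.84, 0.542, -0.005], [0.542, 0.84, -0.002], [0.003, -0.005, -1.0]]
ft_force: [0.5, -1.0, 0.1]
grip_width: 0.0854
```

```bash
python3 -m pendant '[[[5,36,-6],0.155,1],[[5,36,-6],0.155,1],[[5,36,-6],0.155,1],[[5,36,-6],0.155,1],[[7,35,-6],0.155,1],[[0,5,0],0.0,1],[[0,0,0],0.0,1]]'
python3 - <<'E'
from h import *
s=snap('wrist','w1'); snap('side','s1'); print(s['position'],np.degrees(np.arctan2(s['tool_rot'][1][1],s['tool_rot'][0][1])),s['q'])
im=np.load('pics/w1.npz')['im']; hsv=cv2.cvtColor(im,cv2.COLOR_RGB2HSV)
m=(((hsv[...,0]<6)|(hsv[...,0]>174))&(hsv[...,1]>150)&(hsv[...,2]>80)).astype(np.uint8)
k,l,st,c=cv2.connectedComponentsWithStats(m)
for i in range(1,k):
    if st[i,4]>100:
        u,v=np.round(c[i]).astype(int); print(st[i],u,v,pt('wrist','w1',u,v,2,0.013).round(4))
E
```

```text
time_s: 2.48
position: [0.3979, 0.2888, 0.241]
tool_rot: [[-0.973, -0.231, -0.005], [-0.231, 0.973, -0.007], [0.007, -0.006, -1.0]]
ft_force: [-0.4, -0.6, -0.5]
grip_width: 0.0853
[0.39793932 0.28881183 0.24102273] 103.37707784981211 [ 22.29061097  15.72957106  81.88469034  -0.27153034  82.81207848
 -81.05038976]
[291 179  34  35 898] 308 196 [0.3997 0.275  0.1329]
```

View pics/w1.png

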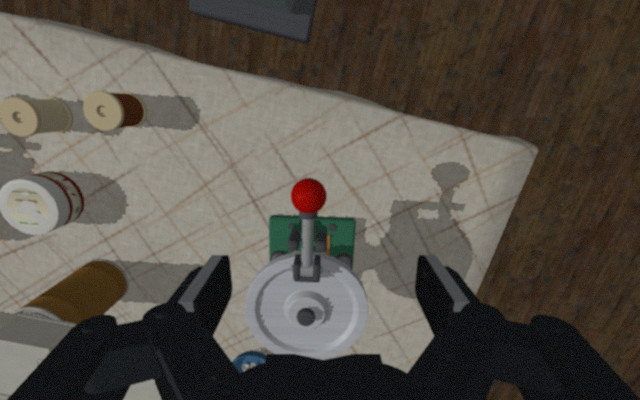

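The wrist view shows the knob at (308,196) and the rod running straight down the image, so the jaws straddle it squarely. Knob is at (0.400, 0.275, 0.133). Next I descend and grip.

```bash
python3 -m pendant '[[[2,-14,-20],-0.02,1],[[0,0,-35],0,1],[[0,0,-35],0,1],[[0,0,-30],0,1],[[0,0,-8],0,1],[[0,0,0],0,-1],[[0,0,0],0,-1],[[0,0,0],0,-1],[[0,0,0],0,-1],[[0,0,0],0,-1]]' 25
python3 -c "
from h import *
snap('side','s2');a=cv2.imread('pics/s2.png')[180:330,200:380];cv2.imwrite('pics/s2c.png',cv2.resize(a,None,fx=4,fy=4,interpolation=2))"
```

```text
time_s: 3.82
position: [0.4004, 0.2752, 0.117]
tool_rot: [[-0.981, -0.196, 0.003], [-0.196, 0.981, 0.01], [-0.005, 0.009, -1.0]]
ft_force: [-0.3, 0.8, -0.8]
grip_width: 0.0286
```

View pics/s2c.png

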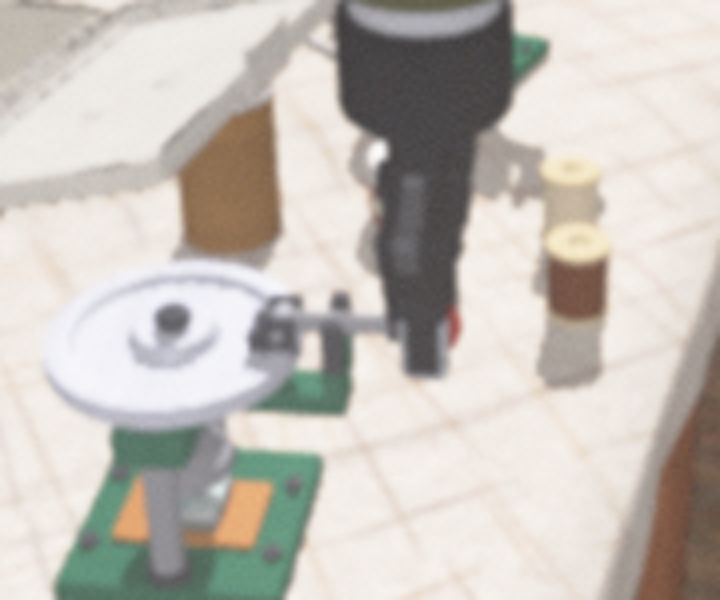

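The knob is gripped (28.6 mm opening), with the rod free between the fingers. I'll swing it up along the arc.

```bash
python3 -m pendant '[[[2,0,18],0,-1],[[7,1,16],0,-1],[[10,2,14],0,-1],[[14,3,11],0,-1],[[0,0,0],0,-1]]'
```

```text
time_s: 4.5
position: [0.4346, 0.2829, 0.1794]
tool_rot: [[-0.98, -0.197, 0.007], [-0.197, 0.98, 0.014], [-0.01, 0.012, -1.0]]
ft_force: [-0.7, 1.2, -3.6]
grip_width: 0.0287
```

```bash
python3 -m pendant '[[[16,3,6],0,-1],[[17,4,2],0,-1],[[13,3,-1],0,-1],[[0,0,0],0,-1]]'
python3 -c "
from h import *
s=snap('side','s3');print(s['position'],s['ft_force']);a=cv2.imread('pics/s3.png')[160:310,180:360];cv2.imwrite('pics/s3c.png',cv2.resize(a,None,fx=4,fy=4,interpolation=2))"
```

```text
time_s: 5.0
position: [0.479, 0.292, 0.1865]
tool_rot: [[-0.98, -0.197, 0.004], [-0.197, 0.98, 0.011], [-0.006, 0.01, -1.0]]
ft_force: [-0.5, -1.3, 2.7]
grip_width: 0.0285
[0.47904956 0.29196814 0.18652566] [-0.5374522  -1.33196593  2.71396012]
```

View pics/s3c.png

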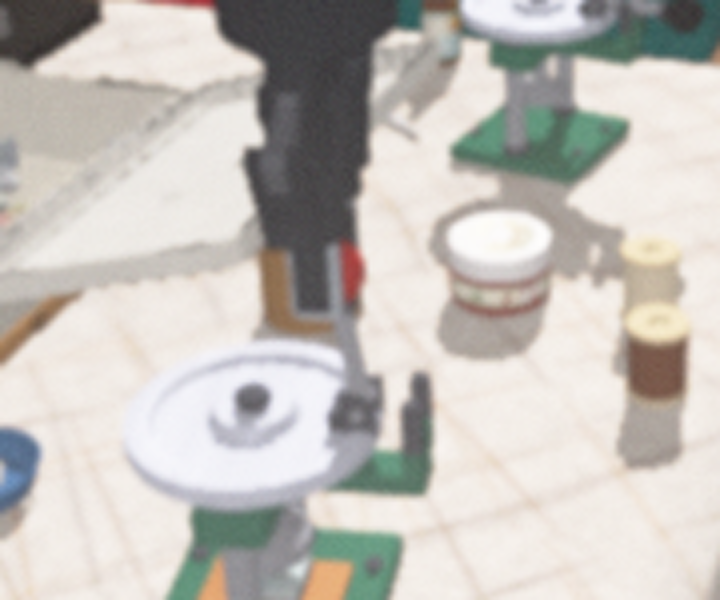

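The rod stands about upright with a slight inward lean, and the knob sits at the outer edge of the pads. I'll push further until the stop is felt.

```bash
python3 -m pendant '[[[6,1,0],0,-1],[[0,0,0],0,-1]]'; python3 -m pendant '[[[6,1,-1],0,-1],[[0,0,0],0,-1]]'
```

```text
time_s: 5.3
position: [0.4836, 0.2928, 0.1859]
tool_rot: [[-0.98, -0.198, 0.001], [-0.198, 0.98, 0.01], [-0.003, 0.01, -1.0]]
ft_force: [-1.1, -0.7, 2.8]
grip_width: 0.0281
time_s: 5.55
position: [0.4856, 0.2933, 0.1854]
tool_rot: [[-0.98, -0.199, -0.008], [-0.199, 0.98, 0.008], [0.007, 0.009, -1.0]]
ft_force: [-7.1, -3.7, 6.5]
grip_width: 0.0283
```

```bash
python3 -m pendant '[[[0,0,0],0,1],[[0,0,0],0,1],[[0,0,0],0,1],[[0,0,0],0,1],[[0,0,40],0,1],[[0,0,40],0,1],[[0,0,0],0,1]]'
python3 - <<'E'
from h import *
s=snap('side','s4');snap('wrist','w4');print(s['position'])
for n,f in(('wrist','w4'),('side','s4')):
    im=np.load(f'pics/{f}.npz')['im']; hsv=cv2.cvtColor(im,cv2.COLOR_RGB2HSV)
    m=(((hsv[...,0]<6)|(hsv[...,0]>174))&(hsv[...,1]>150)&(hsv[...,2]>80)).astype(np.uint8)
    k,l,st,c=cv2.connectedComponentsWithStats(m)
    for i in range(1,k):
        if st[i,4]>30:
            u,v=np.round(c[i]).astype(int); print(n,st[i],u,v,pt(n,f,u,v,1,0.013).round(4))
a=cv2.imread('pics/s4.png')[160:310,180:360];b=cv2.imread('pics/w4.png')
cv2.imwrite('pics/c4.png',np.hstack([cv2.resize(a,(400,333)),cv2.resize(b,(400,333))]))
E
```

```text
time_s: 6.42
position: [0.4863, 0.2937, 0.2673]
tool_rot: [[-0.98, -0.199, -0.007], [-0.199, 0.98, 0.009], [0.005, 0.01, -1.0]]
ft_force: [0.4, -0.6, -0.2]
grip_width: 0.0856
[0.48634155 0.29366001 0.26733791]
wrist [ 302  187   37   42 1141] 320 208 [0.4808 0.29   0.1998]
side [270 104  12  16 135] 275 110 [ 1.213  -1.4553 -0.0441]
side [205 114  31  33 630] 219 129 [ 1.4693 -1.2063 -0.1156]
side [215 154  14   6  53] 221 157 [ 1.4873 -1.2198 -0.2972]
side [254 220  13  14  93] 259 224 [0.4832 0.2893 0.2048]
side [ 31 226  47  29 177] 55 239 [1.087  0.2236 0.0294]
side [  0 229  34  19 138] 16 238 [1.1848 0.2491 0.03  ]
```

View pics/c4.png

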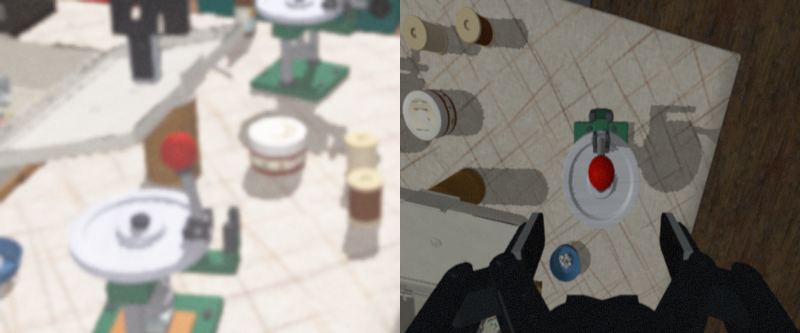

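The handle rests on its stop after release, with the knob at (0.481, 0.290, 0.199) as expected from the model. I'll regrip it centred.

```bash
python3 -m pendant '[[[-5,-3,-15],0,1],[[0,0,-35],0,1],[[0,0,-30],0,1],[[0,0,-6],0,1],[[0,0,0],0,-1],[[0,0,0],0,-1],[[0,0,0],0,-1],[[0,0,0],0,-1],[[0,0,0],0,-1]]' 30
python3 -m pendant '[[[0,7,0],-0.175,-1],[[0,7,0],-0.175,-1],[[2,6,0],-0.175,-1]]'
```

```text
time_s: 7.65
position: [0.4783, 0.2915, 0.1733]
tool_rot: [[-0.98, -0.2, -0.018], [-0.2, 0.98, 0.009], [0.016, 0.012, -1.0]]
ft_force: [-1.1, 1.4, -6.1]
grip_width: 0.0284
time_s: 8.02
position: [0.4795, 0.3098, 0.1731]
tool_rot: [[-0.943, 0.333, -0.014], [0.333, 0.943, 0.012], [0.018, 0.007, -1.0]]
ft_force: [-1.7, -1.2, -2.5]
grip_width: 0.0282
```

```bash
python3 -m pendant '[[[3,6,0],-0.175,-1],[[4,5,0],-0.175,-1],[[5,5,0],-0.175,-1]]'
```

```text
time_s: 8.4
position: [0.4882, 0.3259, 0.173]
tool_rot: [[-0.636, 0.771, -0.015], [0.771, 0.636, 0.017], [0.022, -0.001, -1.0]]
ft_force: [-4.2, 2.7, -0.0]
grip_width: 0.0282
```

```bash
python3 -m pendant '[[[7,4,0],-0.175,-1],[[7,4,0],-0.175,-1],[[7,2,0],-0.15,-1]]';python3 -m pendant '[[[6,1,0],0,-1],[[0,0,0],0,-1]]'
```

```text
time_s: 8.78
position: [0.5059, 0.3377, 0.173]
tool_rot: [[-0.174, 0.985, -0.013], [0.984, 0.174, 0.025], [0.026, -0.009, -1.0]]
ft_force: [-3.9, 1.6, -0.8]
grip_width: 0.0285
time_s: 9.02
position: [0.5105, 0.339, 0.173]
tool_rot: [[-0.179, 0.984, -0.017], [0.983, 0.18, 0.024], [0.027, -0.013, -1.0]]
ft_force: [-3.6, 1.4, -0.3]
grip_width: 0.0282
```

Turning resistance is still normal (about 4 N) and the stop hasn't been felt. A bit further.

```bash
python3 -m pendant '[[[6,0,0],0,-1],[[0,0,0],0,-1]]';python3 -m pendant '[[[6,-1,0],0,-1],[[0,0,0],0,-1],[[0,0,0],0,-1]]'
```

```text
time_s: 9.28
position: [0.5106, 0.339, 0.173]
tool_rot: [[-0.188, 0.982, -0.032], [0.982, 0.189, 0.022], [0.027, -0.028, -0.999]]
ft_force: [-6.3, 0.1, 0.7]
grip_width: 0.0282
time_s: 9.65
position: [0.51, 0.3391, 0.1732]
tool_rot: [[-0.202, 0.978, -0.047], [0.979, 0.203, 0.021], [0.03, -0.042, -0.999]]
ft_force: [-2.2, 0.4, -3.7]
grip_width: 0.0281
```

The position no longer advances and it matches the predicted end-stop point (0.5105, 0.336). I'll release, lift and check.

```bash
python3 -m pendant '[[[0,0,0],0,1],[[0,0,0],0,1],[[0,0,0],0,1],[[0,0,0],0,1],[[0,0,30],0,1],[[0,0,40],0,1],[[0,0,40],0,1],[[0,0,0],0,1]]'
python3 - <<'E'
from h import *
s=snap('side','s5');snap('wrist','w5');print(s['position'])
for n,f in(('wrist','w5'),('side','s5')):
    im=np.load(f'pics/{f}.npz')['im']; hsv=cv2.cvtColor(im,cv2.COLOR_RGB2HSV)
    m=(((hsv[...,0]<6)|(hsv[...,0]>174))&(hsv[...,1]>150)&(hsv[...,2]>80)).astype(np.uint8)
    k,l,st,c=cv2.connectedComponentsWithStats(m)
    for i in range(1,k):
        if st[i,4]>30:
            u,v=np.round(c[i]).astype(int); p=pt(n,f,u,v,1,0.013)
            if .3<p[0]<.7: print(n,st[i],u,v,p.round(4),'turn',191.4-np.degrees(np.arctan2(p[1]-.299,p[0]-.518)))
a=cv2.imread('pics/s5.png')[160:310,180:360];b=cv2.imread('pics/w5.png')
cv2.imwrite('pics/c5.png',np.hstack([cv2.resize(a,(400,333)),cv2.resize(b,(400,333))]))
E
```

```text
time_s: 10.65
position: [0.5119, 0.3379, 0.2872]
tool_rot: [[-0.206, 0.978, -0.043], [0.978, 0.207, 0.021], [0.029, -0.038, -0.999]]
ft_force: [0.8, 0.1, 0.1]
grip_width: 0.0861
[0.51185214 0.33790816 0.28723401]
wrist [ 309  190   37   38 1045] 327 209 [0.5103 0.3357 0.2001] turn 89.63708074890187
side [227 231  13  14 109] 232 236 [0.5113 0.3365 0.2025] turn 91.29200852465019
```

View pics/c5.png

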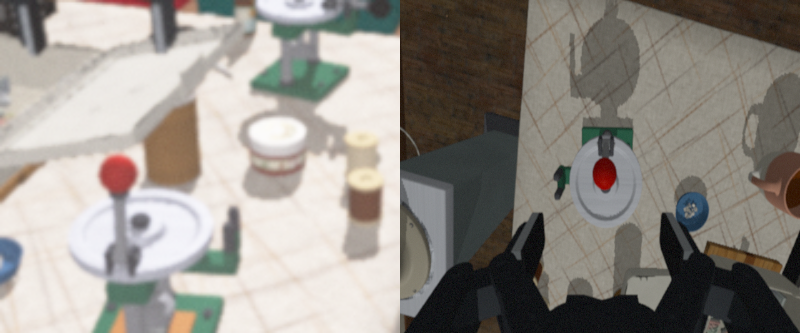

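The wheel has turned about 90° (89.6° and 91.3° from the two cameras). The handle is up on its stop with the knob at z 0.200, and the gripper is clear above it.

```bash
python3 -c "
from rig import ticket
print(ticket.close_job())"
```

```text
the job is handed in; nothing more can be done
None
```

The red-knobbed press is done and handed in at about 10.7 s of the 38 s allowed. No verdict was reported.

- **What I did:** I gripped the red knob and swung the handle up over upright onto its stop. There I let go once to confirm that it stayed. I then regripped it, turned the wheel a quarter turn clockwise to its stop, opened the gripper and lifted clear.
- **Wheel and handle:** After release, the wrist and side cameras put the wheel at 89.6° and 91.3°. The knob centre was at about (0.510, 0.336), 0.200 m up, which is where it should be with the handle on its stop.
- **Contact and forces:** After the lift the gripper was fully open, about 85 mm above the knob, with the wrist force back near zero. The highest wrist force I read, at the ends of the moves, was about 10 N.
- **Black-knobbed press:** The arm went nowhere near it after passing overhead at the start. I did not measure its knob again at the end.
- **Odd reading:** When I pressed on at the end stop, the tool tilted about 2 to 3° without moving forward.

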